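# Set the reel brake: to the stop, three clicks back

### The job

Two reel stands hold flat-lying rolls of white filter fabric, each with a brake knob beside the roll. On the stand with the larger roll, turn the brake knob clockwise (seen from above) to its stop, then back it off three clicks, and let go of it. Leave the other stand's knob as it is.

Things in the scene. Friction and masses are not known exactly. Their poses are not given: they have to be found in the camera images.
- large_stand: Grey reel stand fixed to the table, 340 x 200 x 18 mm, carrying the larger roll (white, lying flat, 180 mm across, top 58 mm above the table, centred at x = -60 mm). Origin: centre of its underside; x points from roll to knob, z up. The brake knob's pedestal (aluminium, 84 mm across, top at 50 mm) is centred at x = 125 mm. The stands can change places and be turned up to 20 degrees.
- large_knob (a point): Brake knob of the larger roll: black 48 mm disc with an upright finger bar 46 mm long, 14 mm thick, from 58 to 91 mm above the table, on a vertical axis. This point is on the axis at a good gripping height, 77 mm above the table. x points along the bar to its pointer end (white stripe), z up; it turns with the knob.
- large_brake (a joint): That knob's angle in rad, clockwise from above: 0 to 2.793 (the stop). Sprung detents (clicks) every 20 degrees (0.349 rad) from the stop, marked by nine black lines; a steel pin stands just past the stop's line. Let go, it snaps to the nearest detent. Starts 2 to 4 clicks before the stop. Turning takes under 0.15 N m. At the stop the stripe points 80 degrees clockwise of the stand's x.
- small_pointer (a point): Brake knob of the smaller roll (104 mm across), on an identical stand: the same black knob, to be left alone. This point is at the pointer end (white stripe) of its bar, 23 mm from its axis, 77 mm above the table; x points along the bar away from the axis.

How it is judged (in metres and radians):
On the way, in this order (a step that is already met when the one before it is completed fails the run):
1. the larger roll's knob is turned clockwise to its stop (within 8 degrees) (value of joint large_brake above 2.652 rad), for 0.1 s.
2. the knob is back three clicks from the stop (60 degrees, within 10 degrees) (value of joint large_brake between 1.57 and 1.92 rad), for 0.2 s.
At the end, for the whole second after the job is handed in: The larger roll's knob rests, released, three clicks (60 degrees, within 10 degrees) back from its clockwise stop; the smaller roll's knob is where it was (pointer end within 6 mm) (all of step 2 and velocity of joint large_brake between -0.1 and 0.1 rad/s and distance of small_pointer from where it was at the start of the episode below 0.006 m); the robot touches nothing.
It fails at once if the smaller roll's knob is turned (pointer end moved more than 6 mm, about a click) (distance of small_pointer from where it was at the start of the episode above 0.006 m).
It also fails if it takes over 38 s, if anything falls off the work surface, if the arm or the gripper's body presses on something with over 40 N, if the wrist force passes 120 N, or if a joint passes its speed limit or range.

### The arm

A 6-joint arm with a two-finger parallel gripper is mounted at the origin on the work surface. World frame = base frame: x ahead of the robot, y to its left, z up, the work surface at z = 0. Lengths are in mm, angles in rad, forces in N, time in s.
With the tool pointing down it reaches from about 375 to 975 mm from the base axis. Payload 3.8 kg.
Tool frame: the origin (TCP) lies on the centre line of the jaws, within the pads' length; the fingertips stand 8 mm ahead of it and the grasp point (between the pads) lies 11 mm behind it; z points along the fingers, x is the direction in which the jaws open and shut, and the axes are right-handed (so a half turn about z gives the same grasp; the last joint's range is limited). The gripper opens to 85 mm and grips with 20 to 120 N. Pads are 22 mm wide; open, the fingers measure 114 mm over their backs; the gripper's body (76 mm by 85 mm) begins 54 mm behind the grasp point. The pads swing forward as they close: fully open they stand 13 mm farther back than shut.
Start: joints at [-0.037, 0.264, 1.604, -0, 1.274, -0.037], TCP at [674.995, -0.002, 239.28] pointing down, gripper open.
Joint ranges: [-2.63, 2.63], [-0.94, 2.18], [0.31, 2.57], [-1.31, 4.45], [0, 2.66], [-2.55, 2.55]. Speed limits (rad/s): [2.57, 2.57, 3.14, 3.14, 3.14, 3.14].

### API

Orientations are given as a unit quaternion [w, x, y, z].
In Python, from plant import env, read_camera gives the robot as it stands. The module is installed in compiled form; this text tells all that it offers.
- The arm moves only by the tool play_rows, never from a script. Its argument "motion" is a list of rows, each a list of 7 numbers: the opening, from 0 (shut) to 1 (fully open), then the shift along the tool's x, y, z in mm, then the turn, a rotation vector about the tool's x, y, z in rad. In form: [[fingers, x, y, z, ax, ay, az], ...]. A call has exactly 10 rows; each row shifts and turns the commanded pose from where the row before left it, along the tool's axes as they then stand; what a row does not reach is not made up. A row lasts 1/8 s, in which the tool goes at most 62.5 mm and 10.7 degrees, less where a joint would pass 70% of its speed; a pose out of reach is approached as far as the arm can. A call is refused whole if a number of a shift passes 62.5 or a number of a turn 0.188, either way. A call with a gripper value outside its range is refused whole. The fingers move at their own pace and stop on an object; "grip_force" is the grip in N (left out, the last holds). Time passes only in rows, so rows that do not move let the fingers close, or fill a call up. It gives the time, the measured TCP pose, the force and the opening at its end, in the units of the state.
- env.state(): the state, without advancing time (a new reading comes with each control period).
- read_camera(name): name is "scene" or "side" or "wrist"; returns a dict with "pixels" (384x512x3 uint8, red, green, blue), "vertical_fov" (degrees; the focal length in pixels is half the picture's height over the tangent of half this angle, whatever the lens; pixels are square), "cx", "cy" (the principal point, pixels), "position" and "attitude" of the camera in the world; the wrist camera has in their place "hand_eye" (4x4, takes a point from camera to tool coordinates, whose origin is the TCP and whose axes are the tool frame's). Camera axes: x right, y down, z forward; pixel columns grow to the right and rows downward; lengths in mm; the calibration is good to about 2 mm. A picture is of the moment at which its call begins: read the wrist's pose just before it. There is no depth.
- env.hand_in(): hands the job in, once; it reports no verdict.
The state is a dict: "time_s": time; "joints": joint angles; "dq": joint speeds; "joint_torque": joint torques, N m; "tool_pos": TCP position; "tool_rot": TCP orientation; "ft_force": force on the tool from outside, world axes, zero at the start; "moment": the same for the moment, N m; "finger_gap": finger opening in mm.
Only numpy, scipy, OpenCV 4.12 (cv2) and the standard library are available. Lean on these libraries where they do the work, as an engineer would, in place of code of your own. Each camera call takes 0.05 s, during which the arm holds its last target.

## Working session

There is one attempt and no reset: what is moved stays moved. The work goes in short steps, Python scripts to look and compute and a tool call to move; the robot and the scene stay as the last step left them, time stands still between calls to the robot, and variables do not carry over. Pictures are saved under pics/ and viewed, and the job is handed in when it is done.

Besides the shell and the picture viewer there is one more tool, called after "Emit:" as a command line: name --pt "numbers of a row" for each row, then --argument value for the rest. play_rows: Moves the arm, as the interface text tells. Its arguments: {"type":"object","properties":{"motion":{"type":"array"},"grip_force":{"type":"number"}},"required":["motion"]}

```bash
mkdir -p pics; cat > h.py <<'E'
import numpy as np, cv2
from scipy.spatial.transform import Rotation as R
def q2R(q): return R.from_quat([q[1],q[2],q[3],q[0]]).as_matrix()
def cam(name):
    from plant import env, read_camera
    s=env.state(); c=read_camera(name)
    p=c['pixels']; f=p.shape[0]/2/np.tan(np.radians(c['vertical_fov'])/2)
    if 'hand_eye' in c:
        T=np.eye(4);T[:3,:3]=q2R(s['tool_rot']);T[:3,3]=s['tool_pos']
        W=T@np.array(c['hand_eye'])
        Rm,t=W[:3,:3],W[:3,3]
    else:
        a=np.array(c['attitude']); Rm=a if a.shape==(3,3) else q2R(a); t=np.array(c['position'])
    return p,dict(f=f,cx=c['cx'],cy=c['cy'],R=Rm,t=t)
def ray(k,u,v,z):
    d=k['R']@np.array([(u-k['cx'])/k['f'],(v-k['cy'])/k['f'],1]); return k['t']+d*(z-k['t'][2])/d[2]
def proj(k,P):
    c=k['R'].T@(np.array(P)-k['t']); return k['f']*c[0]/c[2]+k['cx'],k['f']*c[1]/c[2]+k['cy']
E
python3 - <<'E'
from h import *
import pickle
from plant import env
print(env.state())
for n in ['scene','side','wrist']:
    p,k=cam(n); cv2.imwrite(f'pics/{n}0.png',p[:,:,::-1]); print(n,k); pickle.dump((p,k),open(f'{n}0.pkl','wb'))
E
```

```text
{'time_s': 0.0, 'joints': array([-3.68697464e-02,  2.64754463e-01,  1.60544825e+00, -2.88328059e-06,
        1.27371334e+00, -3.68949011e-02]), 'dq': array([-0.00095327,  0.00055316,  0.00074024, -0.00207287,  0.0006746 ,
        0.00115043]), 'joint_torque': array([ 6.10465631e-04, -5.15121067e+01, -3.67308676e+01, -4.07824507e-05,
        1.31324201e-02,  1.46811578e-05]), 'tool_pos': array([6.74244671e+02, 4.54961640e-02, 2.37921050e+02]), 'tool_rot': array([-4.14595508e-05,  9.99999325e-01,  1.30009617e-05, -1.16096426e-03]), 'ft_force': array([-0.47811341,  0.2403333 , -0.37020718]), 'moment': array([-0.02985448,  0.0226119 , -0.00875634]), 'finger_gap': 84.96777200937684}
scene {'f': np.float64(444.77128521399493), 'cx': 253.00461472696873, 'cy': 190.98662170994498, 'R': array([[ 0.49490325,  0.45092036, -0.74279311],
       [ 0.86877052, -0.23948581,  0.43345627],
       [ 0.01756585, -0.85983567, -0.51026862]]), 't': array([1148.59689748, -356.9224649 ,  513.68858182])}
side {'f': np.float64(365.7748180310851), 'cx': 258.3971042214935, 'cy': 195.47912533879907, 'R': array([[-0.9140048 , -0.27734035,  0.29610397],
       [-0.405697  ,  0.62071577, -0.67091123],
       [ 0.00227435, -0.73334457, -0.67985334]]), 't': array([342.51592456, 464.99962051, 528.90043292])}
wrist {'f': np.float64(318.4579719489245), 'cx': 259.9266579766094, 'cy': 189.35897901458713, 'R': array([[ 9.99998433e-01,  1.09189548e-03, -1.39359935e-03],
       [ 6.10616559e-04, -9.51576852e-01, -3.07410349e-01],
       [-1.66177686e-03,  3.07409016e-01, -9.51576027e-01]]), 't': array([673.34760051,  78.64247963, 373.52737586])}
```

View pics/scene0.png

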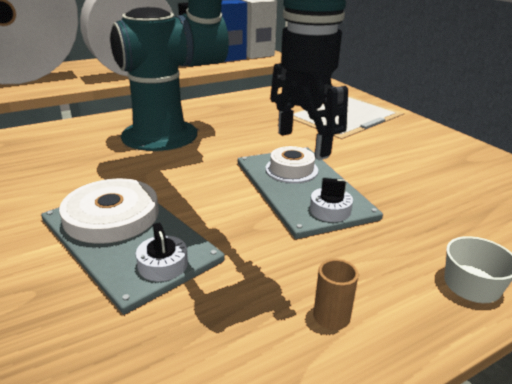

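View pics/side0.png

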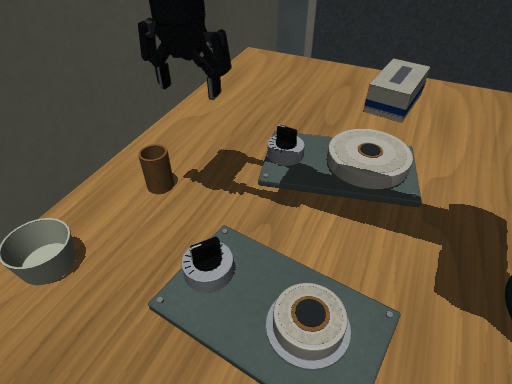

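View pics/wrist0.png

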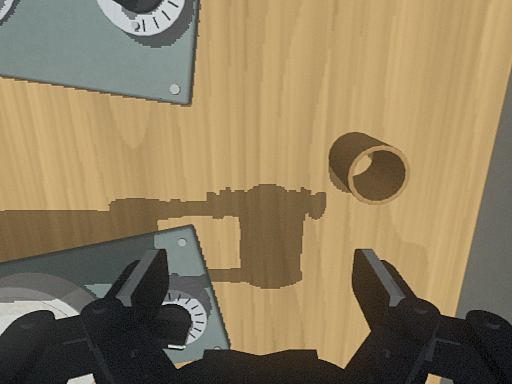

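```bash
python3 - <<'E'
from h import *
import pickle
p,k=pickle.load(open('scene0.pkl','rb'))
print('roll',ray(k,109,206,58),'ped',ray(k,162,257,50), 'bar top white',ray(k,157,228,91),'small ped',ray(k,331,202,50))
p,k=pickle.load(open('side0.pkl','rb'))
print('roll',ray(k,370,152,58),'ped',ray(k,286,148,50))
p,k=pickle.load(open('wrist0.pkl','rb'));print(ray(k,172,320,50))
im=cv2.imread('pics/scene0.png')[205:290,110:220]
cv2.imwrite('pics/sc_crop.png',cv2.resize(im,None,fx=6,fy=6,interpolation=cv2.INTER_CUBIC))
E
```

```text
roll [ 406.2502688 -236.4418768   58.       ] ped [ 586.8557503  -197.78712863   50.        ] bar top white [ 562.43902979 -193.79812289   91.        ] small ped [582.8125789  151.86007521  50.        ]
roll [ 382.44438256 -225.83710654   58.        ] ped [ 558.11009706 -175.8102215    50.        ]
[ 564.70374442 -195.05653864   50.        ]
```

View pics/sc_crop.png

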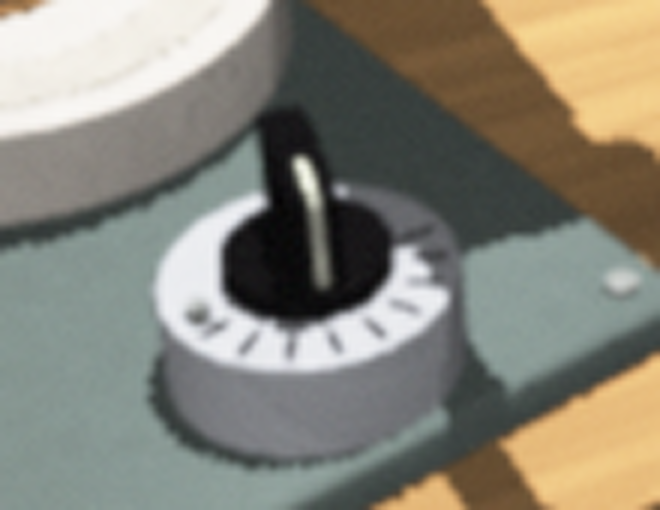

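Emit:
play_rows --pt "1 -14 21 0 0 0 0" --pt "1 -14 21 0 0 0 0" --pt "1 -14 21 0 0 0 0" --pt "1 -14 21 0 0 0 0" --pt "1 -14 21 0 0 0 0" --pt "1 -14 21 0 0 0 0" --pt "1 -14 21 0 0 0 0" --pt "1 0 0 0 0 0 0" --pt "1 0 0 0 0 0 0" --pt "1 0 0 0 0 0 0"

```text
time_s: 1.4
tool_pos: [577.3, -146.6, 239.3]
tool_rot: [-0.0, 1.0, 0.0, 0.0]
ft_force: [0.5, 0.5, -0.2]
finger_gap: 85.1
```

```bash
python3 - <<'E'
from h import *
import pickle
p,k=cam('wrist'); cv2.imwrite('pics/w1.png',p[:,:,::-1]); pickle.dump((p,k),open('w1.pkl','wb')); print(k)
E
```

```text
{'f': np.float64(318.4579719489245), 'cx': 259.9266579766094, 'cy': 189.35897901458713, 'R': array([[ 9.99999207e-01,  7.81298787e-04,  9.87215973e-04],
       [ 1.04680411e-03, -9.51639165e-01, -3.07216218e-01],
       [ 6.99445725e-04,  3.07217008e-01, -9.51639228e-01]]), 't': array([575.91971948, -67.9920937 , 374.81160362])}
```

View pics/w1.png

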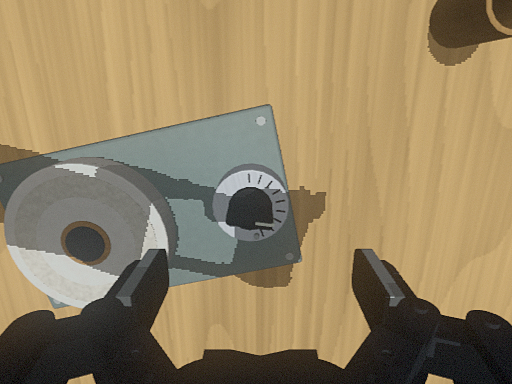

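```bash
python3 - <<'E'
from h import *
import pickle
p,k=pickle.load(open('w1.pkl','rb'))
a=p.astype(int)
# stand corner/edges at z=18
c1=ray(k,270,105.5,18);c2=ray(k,300,260,18);c0=ray(k,100,141.5,18)
print(c1,c2,c0); d=c1-c0; print('yaw',np.degrees(np.arctan2(d[1],d[0]))); d=c2-c1;print('yaw2',np.degrees(np.arctan2(d[1],d[0]))+90,np.linalg.norm(d))
print('ped',ray(k,251,201,50))
print('roll hole',ray(k,87,242,58))
# rectify z=50 around ped, 5px/mm
c=ray(k,251,201,50)
xs=c[0]-55+np.arange(550)/5; ys=c[1]+55-np.arange(550)/5
X,Y=np.meshgrid(xs,ys)
for z in (50,91):
    P=np.stack([X,Y,np.full_like(X,z)],-1)-k['t']; C=P@k['R']
    u=(k['f']*C[...,0]/C[...,2]+k['cx']).astype(np.float32);v=(k['f']*C[...,1]/C[...,2]+k['cy']).astype(np.float32)
    r=cv2.remap(p,u,v,cv2.INTER_CUBIC)
    cv2.imwrite(f'pics/w1r{z}.png',r[:,:,::-1])
E
```

```text
[587.12086389 -87.54804999  18.        ] [ 627.21410202 -277.28748188   18.        ] [ 396.71300097 -126.87667022   18.        ]
yaw 11.670291237389607
yaw2 11.931473600652097 193.92916170358444
ped [ 566.58906773 -186.12544433   50.        ]
roll hole [ 385.42708659 -231.48533828   58.        ]
```

View pics/w1r50.png

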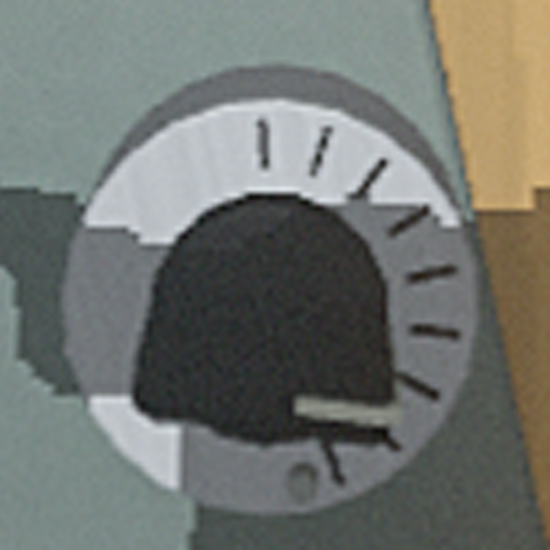

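View pics/w1r91.png

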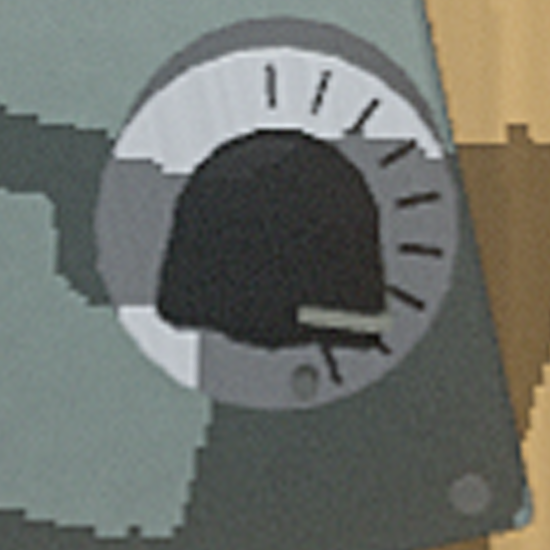

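The larger roll is the -y stand. Its knob axis is near (565, -192.5) and the stand's yaw is about 12°. The pointer is about 3 clicks before the stop: stripe at about -8° world, stop line at -68°. Next I move over the knob, turn the jaws across the bar and narrow them.

Emit:
play_rows --pt "0.36 -6 23 0 0 0 0" --pt "0.36 -6 23 0 0 0 0" --pt "0.36 0 0 10 0 0 -0.1785" --pt "0.36 0 0 10 0 0 -0.1785" --pt "0.36 0 0 10 0 0 -0.1785" --pt "0.36 0 0 10 0 0 -0.1785" --pt "0.36 0 0 10 0 0 -0.1785" --pt "0.36 0 0 10 0 0 -0.1785" --pt "0.36 0 0 10 0 0 -0.1785" --pt "0.36 0 0 10 0 0 -0.1785"

```text
time_s: 2.7
tool_pos: [565.5, -192.3, 158.8]
tool_rot: [-0.0, 0.753, 0.658, 0.0]
ft_force: [0.4, 0.2, 0.2]
finger_gap: 31.0
```

Emit:
play_rows --pt "0.36 0 0 6 0 0 0" --pt "0.36 0 0 6 0 0 0" --pt "0.36 0 0 6 0 0 0" --pt "0.36 0 0 6 0 0 0" --pt "0.36 0 0 6 0 0 0" --pt "0.36 0 0 0 0 0 0" --pt "0.36 0 0 0 0 0 0" --pt "0.36 0 0 0 0 0 0" --pt "0.36 0 0 0 0 0 0" --pt "0.36 0 0 0 0 0 0"

```text
time_s: 3.95
tool_pos: [565.1, -193.0, 129.4]
tool_rot: [0.0, 0.756, 0.655, 0.0]
ft_force: [-0.7, 0.1, -1.0]
finger_gap: 30.8
```

```bash
python3 - <<'E'
from h import *
import pickle
from plant import env
s=env.state(); print(s['tool_pos'],s['tool_rot'],s['joints'],s['finger_gap'])
for n in ['wrist','scene','side']:
    p,k=cam(n); cv2.imwrite(f'pics/{n}2.png',p[:,:,::-1]); pickle.dump((p,k),open(f'{n}2.pkl','wb'))
    print(n,proj(k,[565.2,-192.5,91]), proj(k,[565.2,-192.5,77]))
E
```

```text
[ 565.0756462  -193.01029278  129.42737481] [1.04331483e-04 7.55757633e-01 6.54851422e-01 6.41776600e-05] [-3.70861769e-01  2.09354779e-01  1.88336806e+00  1.85066782e-05
  1.04862536e+00 -1.79884303e+00] 30.825849426542344
wrist (np.float64(261.3779586816959), np.float64(227.3641545419575)) (np.float64(261.27618981089705), np.float64(218.11927140634845))
scene (np.float64(158.3417673540339), np.float64(228.65325807708777)) (np.float64(159.12103225581), np.float64(235.64342943708672))
side (np.float64(286.67453577770016), np.float64(127.87196868806716)) (np.float64(286.32970710345984), np.float64(133.2740248652575))
```

View pics/wrist2.png

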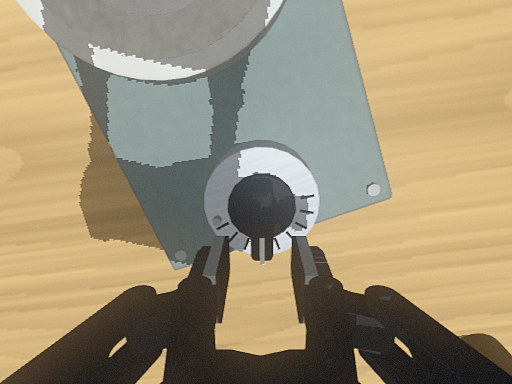

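View pics/scene2.png

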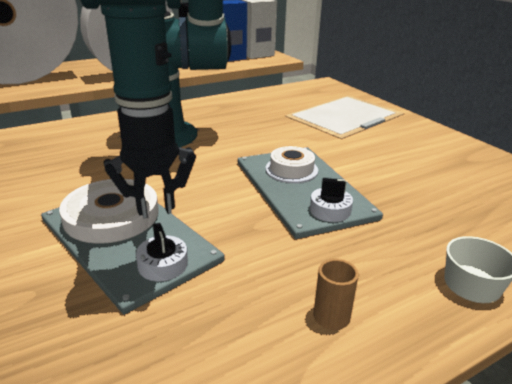

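The wrist view shows the bar as a straight vertical line at x≈262, centred between the jaws (inner faces at about 228 and 295), and aligned with them. Descending.

Emit:
play_rows --pt "0.36 0 0 8 0 0 0" --pt "0.36 0 0 8 0 0 0" --pt "0.36 0 0 8 0 0 0" --pt "0.36 0 0 8 0 0 0" --pt "0.36 0 0 8 0 0 0" --pt "0.36 0 0 8 0 0 0" --pt "0.36 0 0 6 0 0 0" --pt "0.36 0 0 4 0 0 0" --pt "0.36 0 0 0 0 0 0" --pt "0.36 0 0 0 0 0 0"

```text
time_s: 5.35
tool_pos: [565.2, -193.1, 71.6]
tool_rot: [0.0, 0.756, 0.655, 0.0]
ft_force: [0.5, 0.1, -0.3]
finger_gap: 30.7
```

```bash
python3 - <<'E'
from h import *
from plant import env
s=env.state(); print(s['tool_pos'],s['ft_force'],s['finger_gap'])
p,k=cam('wrist'); cv2.imwrite('pics/w3.png',p[:,:,::-1])
p,k=cam('scene'); cv2.imwrite('pics/s3.png',cv2.resize(p[150:310,60:260,::-1],None,fx=4,fy=4)[:600])
E
```

```text
[ 565.23814409 -193.11443196   71.56293127] [ 0.47828943  0.07401877 -0.29770593] 30.66880417731377
```

View pics/w3.png

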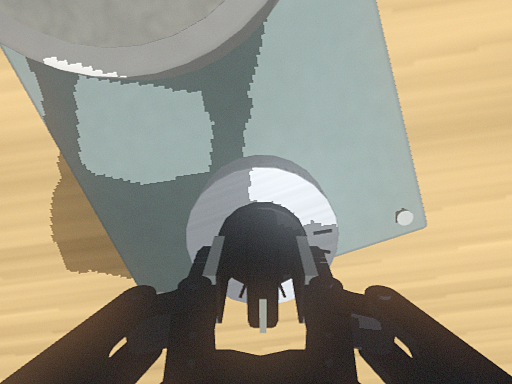

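View pics/s3.png

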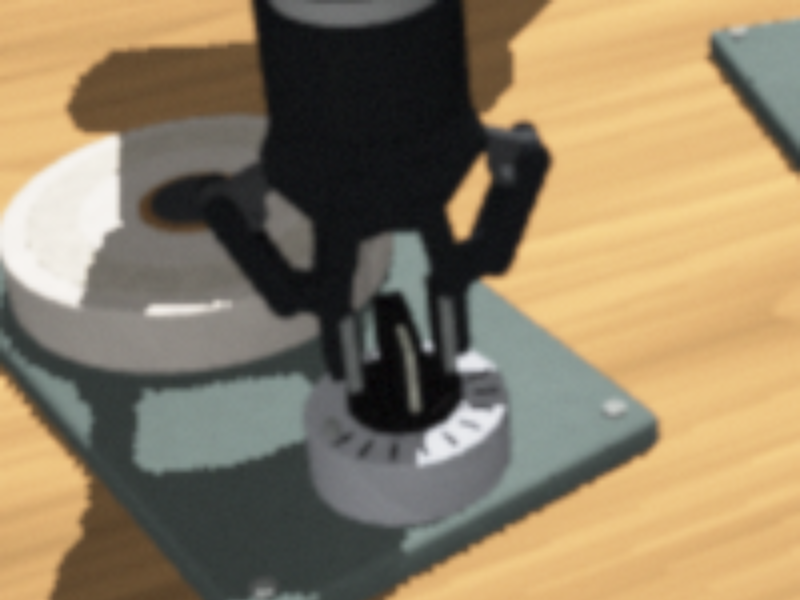

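The jaws straddle the bar (stripe at (262,315) in the wrist view) with no contact force. Closing.

Emit:
play_rows --pt "0.25 0 0 0 0 0 0" --pt "0.18 0 0 0 0 0 0" --pt "0.1 0 0 0 0 0 0" --pt "0.1 0 0 0 0 0 0" --pt "0.1 0 0 0 0 0 0" --pt "0.1 0 0 0 0 0 0" --pt "0.1 0 0 0 0 0 0.03" --pt "0.1 0 0 0 0 0 0.06" --pt "0.1 0 0 0 0 0 0.06" --pt "0.1 0 0 0 0 0 0.06" --grip_force 40

```text
time_s: 6.7
tool_pos: [565.3, -192.0, 71.7]
tool_rot: [-0.0, 0.821, 0.571, 0.001]
ft_force: [0.8, 6.0, 5.1]
finger_gap: 13.0
```

Emit:
play_rows --pt "0.1 0 0 0 0 0 0.1" --pt "0.1 0 0 0 0 0 0.1" --pt "0.1 0 0 0 0 0 0.1" --pt "0.1 0 0 0 0 0 0.1" --pt "0.1 0 0 0 0 0 0.1" --pt "0.1 0 0 0 0 0 0.1" --pt "0.1 0 0 0 0 0 0.1" --pt "0.1 0 0 0 0 0 0.1" --pt "0.1 0 0 0 0 0 0.04" --pt "0.1 0 0 0 0 0 0"

```text
time_s: 7.95
tool_pos: [566.0, -191.2, 71.7]
tool_rot: [-0.001, 0.982, 0.188, 0.001]
ft_force: [2.8, 8.8, 3.2]
finger_gap: 13.3
```

```bash
python3 - <<'E'
from h import *
from plant import env
s=env.state(); print(s['tool_pos'],s['ft_force'],s['moment'],s['finger_gap'],np.degrees(2*np.arctan2(s['tool_rot'][2],s['tool_rot'][1])))
p,k=cam('wrist'); cv2.imwrite('pics/w4.png',p[:,:,::-1])
p,k=cam('scene'); cv2.imwrite('pics/s4.png',cv2.resize(p[150:310,60:260,::-1],None,fx=4,fy=4)[:600])
E
```

```text
[ 566.01075134 -191.24605056   71.69376757] [2.77257383 8.81763225 3.23425404] [ 1.4803323  -0.37726686  0.41998242] 13.252729391054832 21.67279381765278
```

View pics/w4.png

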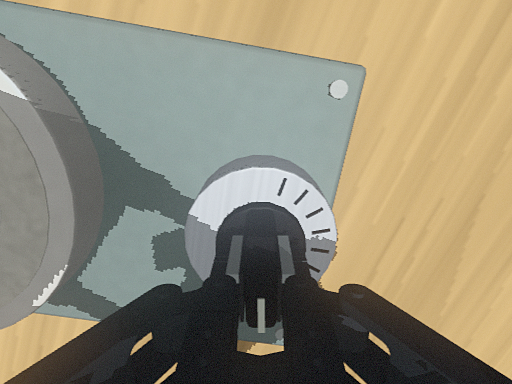

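View pics/s4.png

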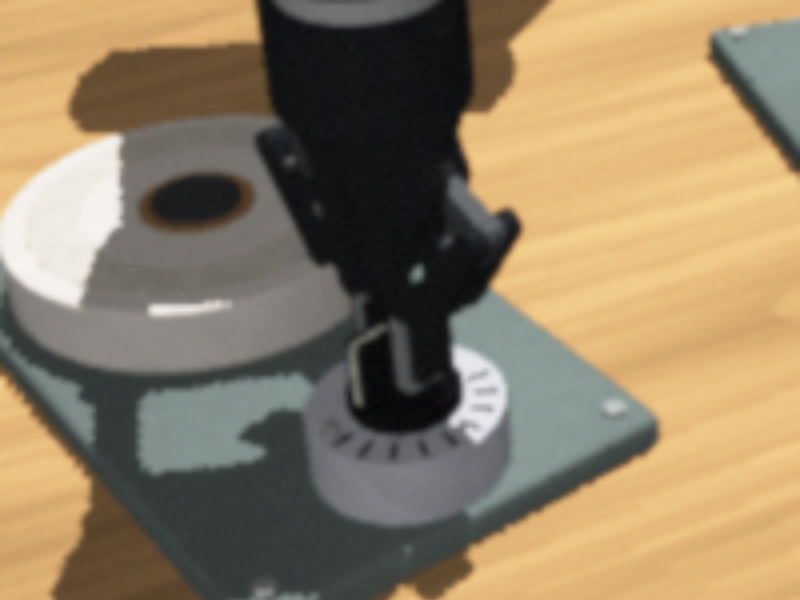

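Turned 60.1°, and the stripe is on the stop line. I'll nudge it a bit further to confirm the stop.

Emit:
play_rows --pt "0.1 0 0 0 0 0 0.03" --pt "0.1 0 0 0 0 0 0.03" --pt "0.1 0 0 0 0 0 0" --pt "0.1 0 0 0 0 0 0" --pt "0.1 0 0 0 0 0 0" --pt "0.1 0 0 0 0 0 0" --pt "0.1 0 0 0 0 0 0" --pt "0.1 0 0 0 0 0 0" --pt "0.1 0 0 0 0 0 0" --pt "0.1 0 0 0 0 0 0"

```text
time_s: 9.3
tool_pos: [566.0, -191.3, 71.8]
tool_rot: [-0.0, 0.987, 0.161, 0.001]
ft_force: [2.5, 9.6, 3.0]
finger_gap: 13.3
```

```bash
python3 - <<'E'
from h import *
from plant import env
s=env.state(); print(s['tool_pos'],s['ft_force'],s['moment'],s['finger_gap'],np.degrees(2*np.arctan2(s['tool_rot'][2],s['tool_rot'][1])))
E
```

```text
[ 566.02617841 -191.26376493   71.78140059] [2.53721138 9.5816938  2.98724516] [ 1.53500759 -0.36430694  1.74259054] 13.30443526613048 18.49529489878954
```

The moment rose from 0.42 to 1.74 N m, so it is firmly at the stop. Backing off to the start orientation (3 clicks).

Emit:
play_rows --pt "0.1 0 0 0 0 0 -0.123" --pt "0.1 0 0 0 0 0 -0.123" --pt "0.1 0 0 0 0 0 -0.123" --pt "0.1 0 0 0 0 0 -0.123" --pt "0.1 0 0 0 0 0 -0.123" --pt "0.1 0 0 0 0 0 -0.123" --pt "0.1 0 0 0 0 0 -0.123" --pt "0.1 0 0 0 0 0 -0.123" --pt "0.1 0 0 0 0 0 -0.123" --pt "0.1 0 0 0 0 0 0"

```text
time_s: 10.55
tool_pos: [565.3, -192.3, 71.7]
tool_rot: [-0.0, 0.756, 0.654, 0.0]
ft_force: [-1.1, 5.9, 4.4]
finger_gap: 13.3
```

```bash
python3 - <<'E'
from h import *
from plant import env
s=env.state(); print(s['tool_pos'],s['ft_force'],s['moment'],s['finger_gap'],np.degrees(2*np.arctan2(s['tool_rot'][2],s['tool_rot'][1])))
p,k=cam('wrist'); cv2.imwrite('pics/w5.png',p[:,:,::-1])
E
```

```text
[ 565.28751001 -192.2691206    71.67839683] [-1.08010784  5.88882313  4.41332242] [0.88860639 0.01387252 0.06287578] 13.322860683607859 81.69879966433565
```

View pics/w5.png

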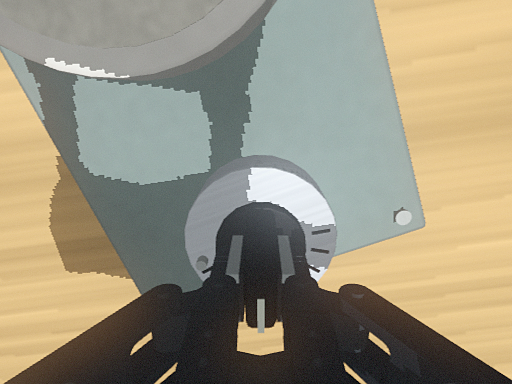

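The bar is back at the starting orientation, with a near-zero moment about the axis. Opening to 31 mm, then straight up.

Emit:
play_rows --pt "0.36 0 0 0 0 0 0" --pt "0.36 0 0 0 0 0 0" --pt "0.36 0 0 0 0 0 0" --pt "0.36 0 0 0 0 0 0" --pt "0.36 0 0 0 0 0 0" --pt "0.36 0 0 -4 0 0 0" --pt "0.36 0 0 -8 0 0 0" --pt "0.36 0 0 -10 0 0 0" --pt "0.36 0 0 -12 0 0 0" --pt "0.36 0 0 -12 0 0 0"

```text
time_s: 11.85
tool_pos: [565.3, -193.1, 118.6]
tool_rot: [0.0, 0.757, 0.654, 0.0]
ft_force: [0.1, 0.7, -0.7]
finger_gap: 30.4
```

Emit:
play_rows --pt "0.36 0 0 -15 0 0 0" --pt "0.36 0 0 -15 0 0 0" --pt "0.36 0 0 -15 0 0 0" --pt "0.36 0 0 -15 0 0 0" --pt "0.36 0 0 -15 0 0 0" --pt "0.36 0 0 -15 0 0 0" --pt "0.36 0 0 -10 0 0 0" --pt "0.36 0 0 0 0 0 0" --pt "0.36 0 0 0 0 0 0" --pt "0.36 0 0 0 0 0 0"

```text
time_s: 13.1
tool_pos: [564.5, -192.8, 216.3]
tool_rot: [-0.001, 0.757, 0.654, -0.0]
ft_force: [0.5, 0.4, 0.4]
finger_gap: 30.5
```

```bash
python3 - <<'E'
from h import *
import pickle
from plant import env
s=env.state(); print(s['tool_pos'],s['ft_force'],s['finger_gap'])
p,k=cam('wrist')
c=np.array([565.2,-192.5])
X,Y=np.meshgrid(c[0]-55+np.arange(550)/5,c[1]+55-np.arange(550)/5)
out=[]
C=(np.stack([X,Y,np.full_like(X,91)],-1)-k['t'])@k['R']
r=cv2.remap(p,(k['f']*C[...,0]/C[...,2]+k['cx']).astype(np.float32),(k['f']*C[...,1]/C[...,2]+k['cy']).astype(np.float32),cv2.INTER_CUBIC)
cv2.imwrite('pics/w6r91.png',r[:,:,::-1])
cv2.imwrite('pics/w6.png',p[:,:,::-1])
p0,_=pickle.load(open('side0.pkl','rb')); q,_=cam('side'); cv2.imwrite('pics/side6.png',q[:,:,::-1])
print('small-knob region diff',np.abs(p0[220:300,170:245].astype(int)-q[220:300,170:245]).mean())
E
```

```text
[ 564.46987127 -192.79853759  216.305182  ] [0.4595702  0.38417341 0.4395973 ] 30.501767388598612
small-knob region diff 4.361666666666666
```

View pics/w6.png

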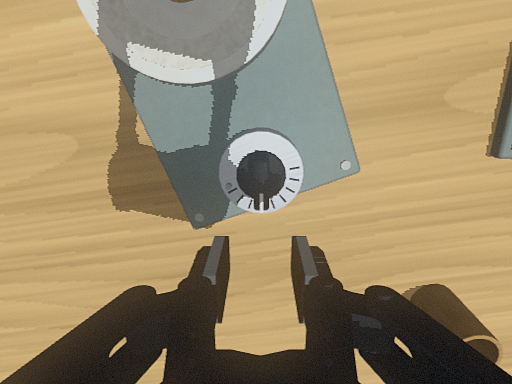

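View pics/w6r91.png

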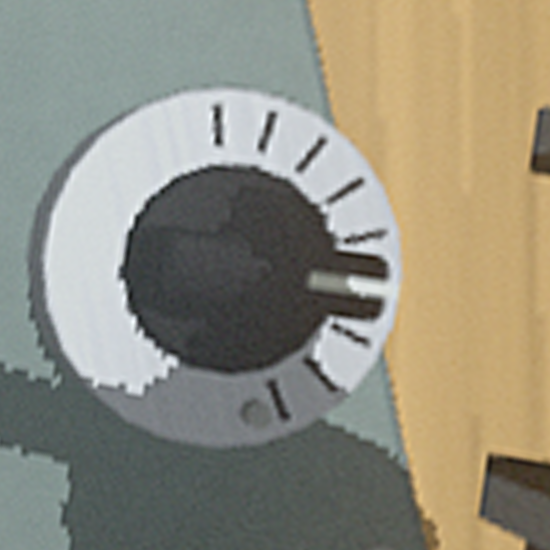

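The stripe covers the 4th line from the pin: three lines are visible on the stop side and five on the other. That is three clicks back, and the gripper is clear.

```bash
python3 -c "
from plant import env
print(env.hand_in())"
```

```text
the job is handed in; nothing more can be done
None
```

I turned the larger roll's brake knob clockwise to its stop, backed it off 60° (three clicks), let go and lifted clear. The job was handed in at about 13 s; the hand-in gives no verdict.

- **Stop:** the wrist turned 60.1°, which put the stripe on the stop line. A small extra push raised the moment from 0.42 to 1.74 N m, so it was against the stop.
- **Three clicks back:** after release, the last wrist picture shows the stripe over the fourth line from the pin, with three lines on the stop side and five on the other. The knob started at three clicks, so this is also where it began.
- **Contact:** the gripper was about 145 mm above the knob with forces near zero.
- **Smaller roll's knob:** I never went near it. A pixel comparison of the side-camera pictures (before and after) gave a small mean difference of 4.4 out of 255. I took that as noise or shadow and did not measure its pointer position.
- **Disagreement:** the first estimate of the knob's position from the scene and side cameras was off by up to about 20 mm. I used the overhead wrist view instead, which matched the given sizes to about 1 mm.

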